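Prop the propagator lid and lift out the plug carrier

ROBOT

A 6-joint arm with a two-finger parallel gripper is mounted at the origin on the work surface. World frame = base frame: x ahead of the robot, y to its left, z up, the work surface at z = 0. Lengths are in m, angles in degrees, forces in N, time in s.
With the tool pointing down it reaches from about 0.4 to 0.825 m from the base axis. Payload 7 kg.
Tool frame: the origin (TCP) lies at the very end of the fingers, on their centre line; the grasp point (between the pads) lies 19 mm behind it (ctrl.grasp_offset is the distance from the TCP to the grasp point, in m); z points along the fingers, y is the line along which they close (so a half turn about z gives the same grasp; the last joint's range is limited). The gripper opens to 88 mm and grips with 3 to 60 N. Pads are 19 mm wide; open, the fingers measure 130 mm over their backs; the gripper's body (78 mm by 193 mm) begins 47 mm behind the grasp point.
Start: joints at [-49.498, 20.546, 0.682, 0, -70.136, -16.507], TCP at [0.274, -0.617, 0.227] pointing down, gripper open.
Joint ranges: [-176.03, 176.03], [-82.01, 121.73], [-58.28, 71.71], [-173.87, 95.51], [-174.79, -0.11], [-173.66, 173.66]. Speed limits (degrees/s): [136.94, 136.94, 172.46, 180, 180, 180].

INTERFACE

Orientations are given as [roll, pitch, yaw] about the fixed x, y, z axes, in that order (R = Rz(yaw) Ry(pitch) Rx(roll)).
In Python, from plant import ctrl gives the robot as it stands. The module is installed in compiled form; this text tells all that it offers.
- The arm moves only by the tool jog_arm, never from a script. Its argument "plan" is a list that holds one entry, the list of rows, each a list of 7 numbers: the opening, from 0 (shut) to 1 (fully open), then the shift along the tool's x, y, z in m, then the turn, a rotation vector about the tool's x, y, z in degrees. A call has 1 to 20 rows; each row is the pose to reach, as a shift and turn from the pose commanded when the call began, along the tool's axes at that moment; what a row does not reach only later rows make up. A row lasts 1/8 s, in which the tool goes at most 62.5 mm and 10.7 degrees, less where a joint would pass 70% of its speed; a pose out of reach is approached as far as the arm can. A call with a gripper value outside its range is refused whole. The fingers move at their own pace and stop on an object; the grip force is fixed at half the most. Time passes only in rows, so rows that repeat a pose let the fingers close. It gives the time, the measured TCP pose, the force, the opening and the grip force at its end, in the units of the state.
- ctrl.get_obs(): the state, without advancing time (a new reading comes with each control period).
- ctrl.snapshot(name): name is "scene" or "top"; returns a dict with "image" (384x512x3 uint8, red, green, blue), "vertical_fov" (degrees; the focal length in pixels is half the picture's height over the tangent of half this angle, whatever the lens; pixels are square), "cx", "cy" (the principal point, pixels), "R" (3x3) and "t" (3): a world point X has camera coordinates R X + t. Camera axes: x right, y down, z forward; pixel columns grow to the right and rows downward; lengths in m; the calibration is good to about 2 mm. A picture is of the moment at which its call begins. There is no depth.
- ctrl.close_job(): hands the job in; it is judged then, once.
The state is a dict: "clock": time; "joint_pos": joint angles; "qvel": joint speeds; "tau": joint torques, N m; "tool_pos": TCP position; "orientation": TCP orientation; "force": force on the tool from outside, world axes, zero at the start; "moment": the same for the moment, N m; "opening": finger opening in m; "gripper_force": force on a finger pad.
Only numpy, scipy, OpenCV 4.12 (cv2) and the standard library are available. Lean on these libraries where they do the work, as an engineer would, in place of code of your own. Each camera call takes 0.05 s, during which the arm holds its last target. There are 200 camera calls.

TASK

Raise the propagator's hinged lid to its stop, where it stands by itself, swing the side stay up and lower the lid gently, right down into the seat of the stay's fork, so that the stay alone carries it. Then lift the green-handled plug carrier out and set it down gently, flat in the free near half of the black carrying tray, leaving the lid propped. Do not force the lid or tip the carrier over, and leave the other carrier, the pot, bottle, tub and dibber where they are.

Things in the scene. Friction and masses are not known exactly. Their poses are not given: they have to be found in the camera images.
- propagator: black open-topped base, fixed to the bench, 190 (x) x 260 (y) x 95 high mm, walls and floor 6 mm; origin: centre of its underside; x points away from the robot's side to the hinged side, y to the side that carries the stay
- lid: clear lid in a green frame with a steel bar handle, 190 x 260 mm, 6 to 9 mm thick, about 0.5 kg; origin: middle of the hinge line (the same point as point lid_hinge); turns with the lid: its -x axis points from hinge to handle, z is the outer face
- lid_angle (a joint): lid angle in rad: 0 closed (level), 1.5 fully up against its stop. The hinge is stiff enough that the lid stands by itself above about 1.40; lower down it falls shut unless held or propped. Rests in the stay's fork at 1.117 (1.07 to 1.14 counts as propped; the hinge's friction can leave the pin hanging on the long prong, higher up, unless the lid is pressed down into the seat)
- lid_hinge (a point): middle of the hinge line on the far (+x) rim of the base, 95 mm above the bench, 95 mm from the base's centre along its x; the hinge axis is the base's y
- lid_handle (a point): centre of the lid's handle: a round steel bar 14 mm thick, 110 mm long, parallel to the hinge, 230 mm from the hinge and 12 mm outside the lid plane, standing 40 mm clear of the lid's front edge; free to turn between the fingers
- lid_pin (a point): middle of the brass side pin of the lid (12 mm thick, sticking out 21 mm on the base's +y side), 140 mm from the hinge line: this pin rests in the stay's fork
- stay: steel prop stay on the base's +y side, flat bar 8 mm thick (y) and 14 mm high, pivot to fork seat 196 mm, about 0.09 kg; origin on its pivot (85 mm before the base's centre in x, 144 mm to +y, 65 mm above the bench); its x axis runs from pivot to fork.
- stay_angle (a joint): stay angle in rad: 0 lying level along the side towards the hinge, growing as the fork end swings up, 1.25 end stop. Stiff pivot (about 0.16 N m): stays where it is left. The pin sits in the fork at 0.92; left anywhere from about 0.82 to 0.93 it catches the pin as the lid is lowered
- stay_grip (a point): grip point on the outer part of the orange round peg (14 mm thick, parallel to the hinge, sticking out 82 mm from the stay's outer face) by which the stay is swung; 90 mm from the pivot, 56 mm outward of the stay's mid-plane, 70 mm outward of the base's side wall, so that a wide gripper passes beside the lid and its pin; turns between the fingers
- stay_fork (a point): where the lid pin's centre lies when seated: on the stay's axis, 196 mm from the pivot. The fork has two flared prongs: the back one short (8 mm past this point), the front one (upper when stowed) long (24 mm); the long one guides the pin into the seat as the lid is lowered, the pin pushing the stay up the last bit if it stands a little low
- carrier: the carrier to be moved: light grey block with four plugs with short grey-green cuttings at its ends, 72 (x) x 170 (y) mm, rim 42 mm high, 0.24 kg; in its middle an upright green handle plate 36 (x) x 14 (y) mm that rises to 88 mm, gripped across its 14 mm (fingers apart along y); 45 mm either side of it are free of cuttings. Origin: centre of the underside. Starts on the floor of the propagator
- tray: black open carrying tray, fixed to the bench, 250 (x) x 230 (y) x 45 high mm, walls and floor 5 mm; origin: centre of its underside. Its near (-x) half is free: a carrier laid parallel to the tray's y, centred 58 mm before the tray's centre, has clearance all round
- neighbour: another plug carrier of the same shape with a grey handle, in the far (+x) half of the tray; leave alone. Origin: centre of the underside
- pot: terracotta pot, 94 mm wide, 80 mm high; origin: centre of the underside; leave alone
- feed_bottle: green feed bottle, 66 mm wide, 180 mm high; origin: centre of the underside; leave alone
- label_tub: white tub with a yellow cap, 80 mm wide, 85 mm high; origin: centre of the underside; leave alone
- dibber: wooden dibber about 190 mm long, lying; origin under its middle; leave alone

How it is judged:
By the outcome, as a careful person would: the job done as asked, in the order asked, and still so for the second after the job is handed in, with the robot touching nothing.
It also fails if it takes over 72 s, if anything falls off the work surface, if the arm or the gripper's body presses on something with over 40 N, if the wrist force passes 120 N, or if a joint passes its speed limit or range.

## Working session

There is one attempt and no reset: what is moved stays moved. The work goes in short steps, Python scripts to look and compute and a tool call to move; the robot and the scene stay as the last step left them, time stands still between calls to the robot, and variables do not carry over. Pictures are saved under pics/ and viewed, at most 10 in all, crops included, and the job is handed in when it is done.

Besides the shell and the picture viewer there is one more tool, called after "Call:" as name(argument=value, ...), one argument or row to a line, values as JSON. jog_arm: Moves the arm, as the interface text tells. Its arguments: {"type":"object","properties":{"plan":{"type":"array","items":{"type":"array","items":{"type":"array","items":{"type":"number"}}}}},"required":["plan"]}

```bash
mkdir -p pics; python3 - <<'E'
from plant import ctrl
import cv2,json,numpy as np
for n in("scene","top"):
    s=ctrl.snapshot(n); im=s["image"]
    cv2.imwrite(f"pics/{n}0.png",cv2.resize(im[:,:,::-1],(800,600),interpolation=cv2.INTER_CUBIC))
    np.savez(f"{n}.npz",**s)
    print(n,s["vertical_fov"],s["cx"],s["cy"],np.round(s["R"],4).tolist(),np.round(s["t"],4))
print(ctrl.get_obs(), ctrl.grasp_offset)
E
```

```text
scene 43.95029808639409 261.1256096637705 193.06148352411705 [[0.0484, 0.9987, 0.0163], [0.8503, -0.0327, -0.5252], [-0.524, 0.0393, -0.8508]] [-0.0508 -0.4332  1.9862]
top 47.990283794275356 249.19804932669257 188.47901795167763 [[0.0744, -0.9972, 0.0044], [-0.976, -0.0738, -0.2049], [0.2047, 0.0109, -0.9788]] [-0.0234  0.5897  1.5015]
{'clock': 0.1, 'joint_pos': array([-4.94987321e+01,  2.05875309e+01,  6.38091478e-01, -1.69733044e-02,
       -7.01367946e+01, -1.65076267e+01]), 'qvel': array([-0.05180016, -0.11576432,  0.12614105,  0.06411794,  0.06527116,
       -0.03204342]), 'tau': array([-1.53710178e-03, -5.84163988e+01,  2.93750471e+01,  7.01545134e+00,
        1.01337489e-02, -4.21805601e-05]), 'tool_pos': array([ 0.27427078, -0.6162733 ,  0.22570946]), 'orientation': array([ 1.79912786e+02, -9.20581442e-03, -1.56012131e+02]), 'force': array([-0.42156013, -0.1615554 , -0.062894  ]), 'moment': array([ 0.01455925, -0.01227261, -0.03696307]), 'gripper_force': 0.0, 'opening': 0.08780632693086783} 0.0188
```

View pics/scene0.png

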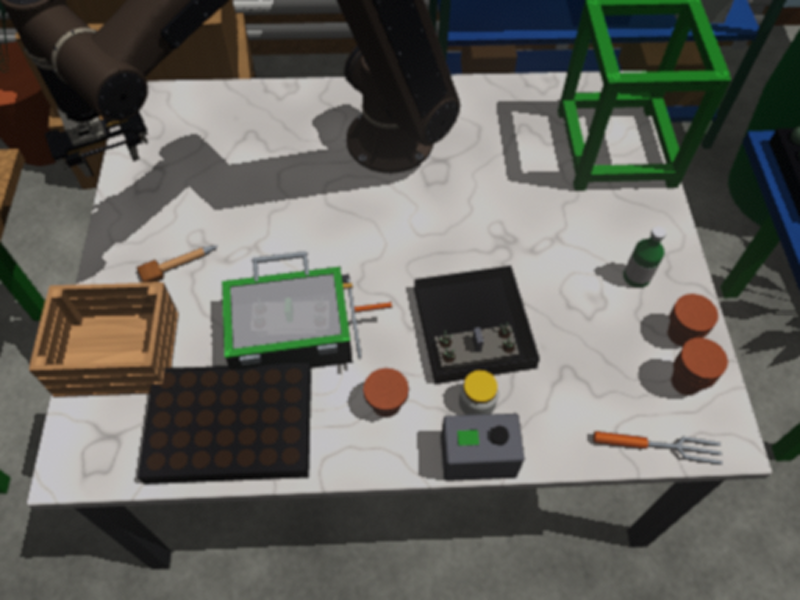

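View pics/top0.png

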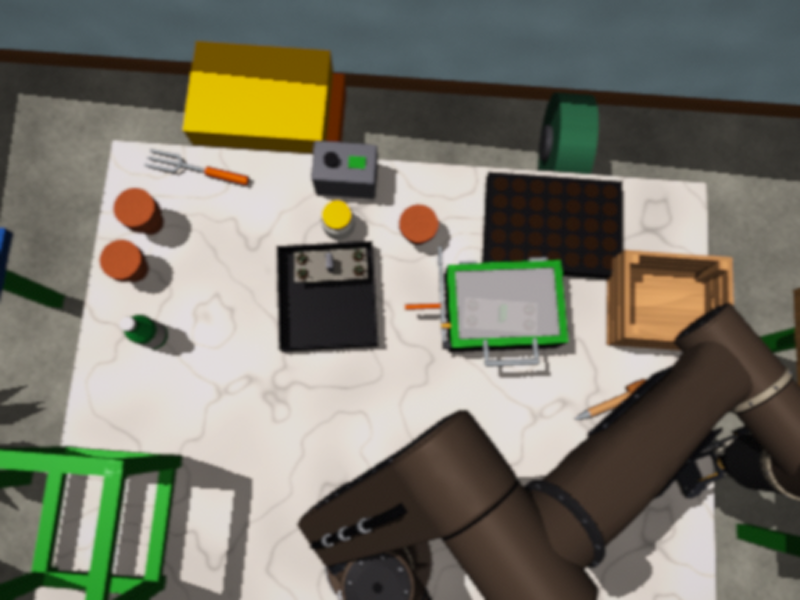

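The scene view shows the propagator at (285,315), its handle at (280,262) and the orange peg at (375,307), with the tray at (475,322). The top view shows the lid at (507,305), the handle at (512,355), the peg at (423,307) and the tray at (328,297). Next I'll enlarge both.

```bash
python3 - <<'E'
import cv2,numpy as np
a=np.load("top.npz")["image"][140:250,170:370,::-1]; cv2.imwrite("pics/tc.png",cv2.resize(a,None,fx=4,fy=4,interpolation=cv2.INTER_CUBIC))
a=np.load("scene.npz")["image"][150:250,140:350,::-1]; cv2.imwrite("pics/sc.png",cv2.resize(a,None,fx=3.8,fy=3.8,interpolation=cv2.INTER_CUBIC))
E
```

```text
(no output)
```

View pics/tc.png

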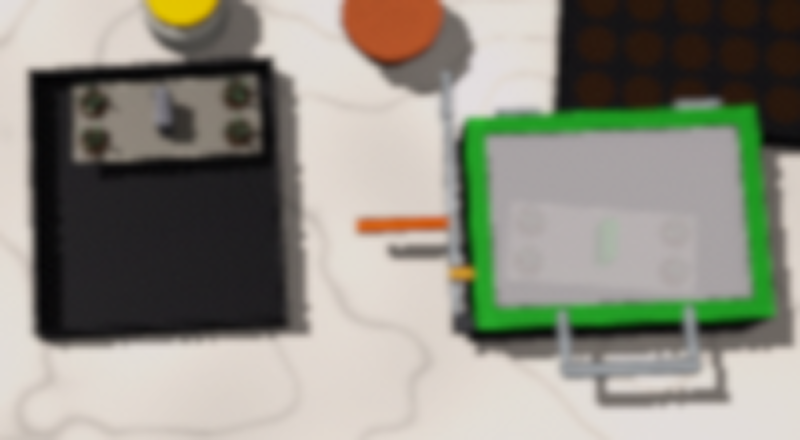

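View pics/sc.png

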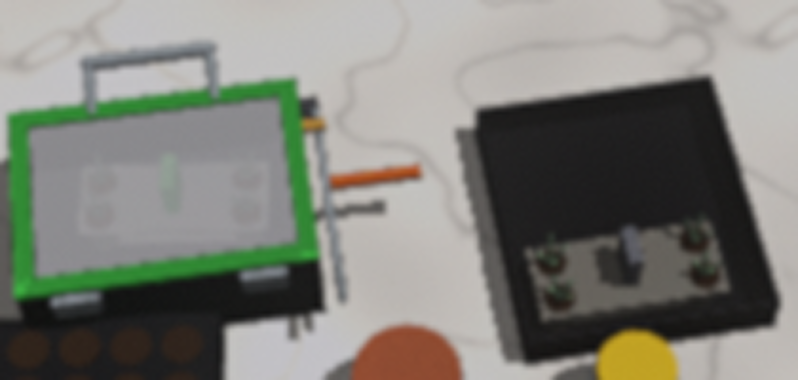

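Top crop: the handle bar runs (563,370)–(699,368), the lid corners are (465,120), (755,106), (773,315) and (478,330), and the peg tip is at (358,225). The carrier handle is at (607,242), and the tray rim corners are (30,70), (270,60), (288,328) and (40,340). In the scene crop the handle runs (84,64)–(214,47), with the peg tip at (419,171). I'll fit planar poses to these.

```bash
cat > cam.py <<'E'
import numpy as np
from scipy.optimize import least_squares
C={n:dict(np.load(n+".npz")) for n in("scene","top")}
def proj(n,X):
    c=C[n];p=np.atleast_2d(X)@c["R"].T+c["t"];f=192/np.tan(np.radians(c["vertical_fov"])/2)
    return p[:,:2]/p[:,2:]*f+[c["cx"],c["cy"]]
def tc(u): return (np.array(u)+.5)/4-.5+[170,140]
def sc(u): return (np.array(u)+.5)/3.8-.5+[140,150]
def world(p,L):
    x,y,a=p; L=np.atleast_2d(L); c,s=np.cos(a),np.sin(a)
    return np.c_[x+c*L[:,0]-s*L[:,1],y+s*L[:,0]+c*L[:,1],L[:,2]]
def fit(obs,p0):
    f=lambda p:np.concatenate([(proj(n,world(p,L))-u).ravel() for n,L,u in obs])
    r=least_squares(f,p0,loss="soft_l1"); print("pose",np.round(r.x[:2],4),"yaw",round(np.degrees(r.x[2]),2)); print(np.round(f(r.x).reshape(-1,2),1).tolist()); return r.x
E
python3 - <<'E'
from cam import *
z=.103
lid=np.array([[.095,.13,z],[.095,-.13,z],[-.095,-.13,z],[-.095,.13,z]])
H=[[-.135,.055,.107],[-.135,-.055,.107]]; P=[[.005,.23,.065]]
b=fit([("top",lid,tc([[465,120],[755,106],[773,315],[478,330]])),("scene",lid,sc([[317,250],[15,298],[10,115],[297,80]])),
("top",H,tc([[563,370],[699,368]])),("scene",H,sc([[214,47],[84,64]])),("top",P,tc([[358,225]])),("scene",P,sc([[419,171]]))],[.65,-.2,0])
T=np.array([[.125,.115,.045],[.125,-.115,.045],[-.125,-.115,.045],[-.125,.115,.045]])
t=fit([("top",T,tc([[30,70],[270,60],[288,328],[40,340]])),("scene",T[2:],sc([[477,110],[712,78]]))],[.65,.2,0])
K=np.array([[.036,.085,.048],[.036,-.085,.048],[-.036,-.085,.048],[-.036,.085,.048],[0,0,.094]])
c=fit([("top",K,tc([[515,203],[692,215],[690,288],[514,280],[607,225]])),("scene",K,sc([[265,232],[82,234],[88,165],[265,165],[168,158]]))],[.65,-.2,0])
for n,L in(("hinge",[.095,0,.095]),("handle",[-.135,0,.107]),("grip",[.005,.2,.065]),("pin",[-.045,.13,.1])): print(n,np.round(world(b,L),4))
print("target",world(t,[-.058,0,.005]))
N=K-[0,0,.001]
fit([("top",N[[0,1]],tc([[68,88],[258,80]])),("scene",N[[2,3]],sc([[525,245],[710,220]]))],[.7,.2,0])
E
```

```text
pose [ 0.5822 -0.2437] yaw 6.67
[[-0.3, -0.6], [-0.0, -0.0], [0.6, 0.6], [-0.3, -0.1], [1.0, 1.8], [-0.3, 0.2], [-1.0, -0.7], [-0.5, -1.1], [1.0, 0.4], [-1.1, -0.4], [-1.5, 0.3], [0.8, -0.2], [-0.7, 1.1], [0.4, 1.3]]
pose [0.5819 0.1691] yaw 7.31
[[-0.6, 0.1], [1.2, -0.5], [0.1, -0.9], [-1.8, -0.5], [-0.7, -1.2], [-0.2, -1.5]]
pose [ 0.565  -0.2381] yaw -0.4
[[-1.4, -0.8], [0.8, -0.0], [0.6, 1.2], [-2.3, -0.6], [0.5, 3.0], [0.8, -0.6], [-1.2, 0.3], [-1.3, 0.4], [1.1, -0.9], [0.1, 3.5]]
hinge [[ 0.6765 -0.2327  0.095 ]]
handle [[ 0.4481 -0.2594  0.107 ]]
grip [[ 0.5639 -0.0445  0.065 ]]
pin [[ 0.5224 -0.1198  0.1   ]]
target [[0.5243993  0.16173846 0.005     ]]
pose [0.6516 0.1663] yaw 6.94
[[1.2, -0.0], [-0.4, -0.0], [0.3, 0.1], [0.1, -0.2]]
```

```bash
cat > go.py <<'E'
import numpy as np
from scipy.spatial.transform import Rotation as Ro
from plant import ctrl
from cam import world
B=(.5822,-.2437,np.radians(6.67)); T=(.5819,.1691,np.radians(7.31))
def ori(yaw,tilt=0):  # tilt: lean of the tool about its own y, degrees (tool x -> sign by yaw)
    return Ro.from_euler("ZYX",[yaw,tilt,180],degrees=True)
def show(targets):
    o=ctrl.get_obs(); R0=Ro.from_euler("xyz",o["orientation"],degrees=True)
    print("t",round(o["clock"],2),"tcp",np.round(o["tool_pos"],4),"rpy",np.round(o["orientation"],2),"F",np.round(o["force"],1),"open",round(o["opening"],4),"q",np.round(o["joint_pos"],1))
    for p,R in targets:
        d=R0.inv().apply(np.ravel(p)-o["tool_pos"]); r=(R0.inv()*R).as_rotvec(degrees=True)
        print("to",np.round(p,4).ravel(),"shift",np.round(d,4),"rot",np.round(r,2))
E
python3 - <<'E'
from go import *
show([(world(B,[-.137,0,.19]),ori(-83.33)),(world(B,[-.137,0,.093]),ori(-83.33))])
E
```

```text
t 0.1 tcp [ 0.2743 -0.6163  0.2257] rpy [ 1.7991e+02 -1.0000e-02 -1.5601e+02] F [-0.4 -0.2 -0.1] open 0.0878 q [-49.5  20.6   0.6  -0.  -70.1 -16.5]
to [ 0.4461 -0.2596  0.19  ] shift [-0.302   0.2559  0.0361] rot [ 8.000e-02  5.000e-02 -7.268e+01]
to [ 0.4461 -0.2596  0.093 ] shift [-0.302   0.2558  0.1331] rot [ 8.000e-02  5.000e-02 -7.268e+01]
```

Call:
jog_arm(
  plan=[
    [[0.37,-0.302,0.256,0.036,0,0,-72.7],[0.37,-0.302,0.256,0.036,0,0,-72.7],[0.37,-0.302,0.256,0.036,0,0,-72.7],[0.37,-0.302,0.256,0.036,0,0,-72.7],[0.37,-0.302,0.256,0.036,0,0,-72.7],[0.37,-0.302,0.256,0.036,0,0,-72.7],[0.37,-0.302,0.256,0.036,0,0,-72.7],[0.37,-0.302,0.256,0.036,0,0,-72.7],[0.37,-0.302,0.256,0.036,0,0,-72.7],[0.37,-0.302,0.256,0.036,0,0,-72.7],[0.37,-0.302,0.256,0.036,0,0,-72.7]],
  ],
)

```text
clock: 1.48
tool_pos: [0.4459, -0.2607, 0.1905]
orientation: [180.0, 0.0, -83.4]
force: [0.2, 1.1, -0.1]
opening: 0.0323
gripper_force: 0.0
```

```bash
python3 - <<'E'
from go import *
import cv2
show([(world(B,[-.137,0,.093]),ori(-83.33))])
from cam import proj
a=ctrl.snapshot("top")["image"][180:250,270:370,::-1]; b=ctrl.snapshot("scene")["image"][130:230,130:270,::-1]
cv2.imwrite("pics/a1.png",np.hstack([cv2.resize(a,(400,280)),cv2.resize(b,(392,280))]))
E
```

```text
t 1.48 tcp [ 0.4459 -0.2607  0.1905] rpy [179.99   0.   -83.43] F [ 0.2  1.1 -0.1] open 0.0323 q [ -8.5   7.2 -22.1   0.  -60.7  15.1]
to [ 0.4461 -0.2596  0.093 ] shift [-0.0011 -0.0004  0.0975] rot [ 0.01  0.   -0.1 ]
```

View pics/a1.png

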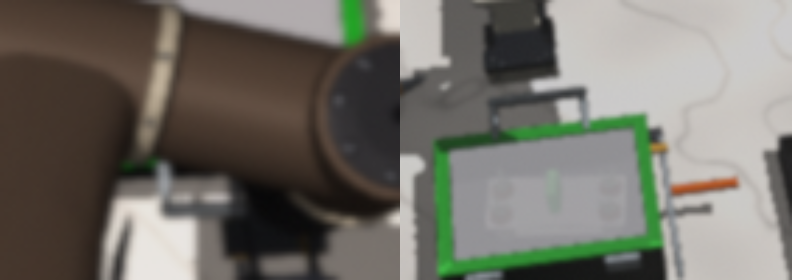

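The gripper hangs above the handle bar (scene bar at about (490–585, 97)), in line with it. I'll descend and close.

Call:
jog_arm(
  plan=[
    [[0.37,-0.001,0,0.04,0,0,0],[0.37,-0.001,0,0.07,0,0,0],[0.37,-0.001,0,0.097,0,0,0],[0.37,-0.001,0,0.097,0,0,0],[0.37,-0.001,0,0.097,0,0,0]],
  ],
)

```text
clock: 2.2
tool_pos: [0.4468, -0.2593, 0.0945]
orientation: [-180.0, -0.0, -83.3]
force: [-0.3, 0.3, -0.4]
opening: 0.0323
gripper_force: 0.0
```

Call:
jog_arm(
  plan=[
    [[0.25,0,0,0,0,0,0],[0.18,0,0,0,0,0,0],[0.1,0,0,0,0,0,0],[0.05,0,0,0,0,0,0],[0.05,0,0,0,0,0,0]],
  ],
)

```text
clock: 2.82
tool_pos: [0.4491, -0.2589, 0.0946]
orientation: [-179.7, -0.1, -83.3]
force: [6.4, 2.1, -2.0]
opening: 0.0128
gripper_force: 30.0
```

```bash
python3 - <<'E'
import numpy as np
for t in np.linspace(0,1.48,20)[1:]:
    dx=.23*(1-np.cos(t))+.012*np.sin(t)+.002; dz=.23*np.sin(t)+.012*(np.cos(t)-1)
    print(f"[0.05,0,{-dx:.3f},{-dz:.3f},0,0,0],",end=" ")
E
```

```text
[0.05,0,-0.004,-0.018,0,0,0], [0.05,0,-0.007,-0.036,0,0,0], [0.05,0,-0.011,-0.053,0,0,0], [0.05,0,-0.017,-0.070,0,0,0], [0.05,0,-0.024,-0.086,0,0,0], [0.05,0,-0.032,-0.102,0,0,0], [0.05,0,-0.042,-0.118,0,0,0], [0.05,0,-0.052,-0.132,0,0,0], [0.05,0,-0.064,-0.146,0,0,0], [0.05,0,-0.077,-0.158,0,0,0], [0.05,0,-0.090,-0.170,0,0,0], [0.05,0,-0.105,-0.180,0,0,0], [0.05,0,-0.120,-0.189,0,0,0], [0.05,0,-0.136,-0.198,0,0,0], [0.05,0,-0.153,-0.204,0,0,0], [0.05,0,-0.170,-0.210,0,0,0], [0.05,0,-0.187,-0.214,0,0,0], [0.05,0,-0.205,-0.217,0,0,0], [0.05,0,-0.223,-0.218,0,0,0],
```

Call:
jog_arm(
  plan=[
    [[0.05,0,-0.004,-0.018,0,0,0],[0.05,0,-0.007,-0.036,0,0,0],[0.05,0,-0.011,-0.053,0,0,0],[0.05,0,-0.017,-0.07,0,0,0],[0.05,0,-0.024,-0.086,0,0,0],[0.05,0,-0.032,-0.102,0,0,0],[0.05,0,-0.042,-0.118,0,0,0],[0.05,0,-0.052,-0.132,0,0,0],[0.05,0,-0.064,-0.146,0,0,0]],
  ],
)

```text
clock: 3.95
tool_pos: [0.5065, -0.2523, 0.2397]
orientation: [179.6, 0.0, -83.4]
force: [-7.3, -3.7, 0.5]
opening: 0.013
gripper_force: 30.0
```

Call:
jog_arm(
  plan=[
    [[0.05,0,-0.013,-0.012,0,0,0],[0.05,0,-0.026,-0.024,0,0,0],[0.05,0,-0.041,-0.034,0,0,0],[0.05,0,-0.056,-0.043,0,0,0],[0.05,0,-0.072,-0.052,0,0,0],[0.05,0,-0.089,-0.058,0,0,0],[0.05,0,-0.106,-0.064,0,0,0],[0.05,0,-0.123,-0.068,0,0,0],[0.05,0,-0.141,-0.071,0,0,0],[0.05,0,-0.157,-0.072,0,0,0],[0.05,0,-0.157,-0.072,0,0,0],[0.05,0,-0.157,-0.072,0,0,0]],
  ],
)

```text
clock: 5.45
tool_pos: [0.6661, -0.2343, 0.3136]
orientation: [-179.9, -0.1, -83.3]
force: [0.6, -2.4, 5.9]
opening: 0.0128
gripper_force: 30.0
```

Call:
jog_arm(
  plan=[
    [[0.05,0,-0.004,0,0,0,0],[0.05,0,-0.008,0,0,0,0],[0.05,0,-0.008,0,0,0,0]],
  ],
)

```text
clock: 5.82
tool_pos: [0.6734, -0.2334, 0.3138]
orientation: [-180.0, -0.1, -83.3]
force: [-2.1, -1.9, 6.7]
opening: 0.0129
gripper_force: 30.0
```

Call:
jog_arm(
  plan=[
    [[0.2,0,0,0,0,0,0],[0.37,0,0,0,0,0,0],[0.37,0,0,0,0,0,0],[0.37,0,0,-0.03,0,0,0],[0.37,0,0,-0.07,0,0,0],[0.37,0,0,-0.07,0,0,0]],
  ],
)

```text
clock: 6.58
tool_pos: [0.6747, -0.2327, 0.3855]
orientation: [-179.7, -0.1, -83.3]
force: [0.5, 0.1, -0.4]
opening: 0.0323
gripper_force: 0.0
```

```bash
python3 - <<'E'
from go import *
from cam import proj
import cv2
show([(world(B,[.005,.205,.385]),ori(-83.33)),(world(B,[.005,.205,.16]),ori(-83.33)),(world(B,[.005,.205,.048]),ori(-83.33))])
a=ctrl.snapshot("top")["image"][120:260,230:380,::-1]; b=ctrl.snapshot("scene")["image"][90:230,110:260,::-1]
cv2.imwrite("pics/a2.png",np.hstack([cv2.resize(a,(400,373)),cv2.resize(b,(400,373))]))
E
```

```text
t 6.58 tcp [ 0.6747 -0.2327  0.3855] rpy [-1.7967e+02 -1.2000e-01 -8.3300e+01] F [ 0.5  0.1 -0.4] open 0.0323 q [ -3.4  21.6  22.2   0.1 -90.3  10.1]
to [ 0.5634 -0.0395  0.385 ] shift [-0.2048  0.088  -0.0004] rot [-0.33 -0.12  0.03]
to [ 0.5634 -0.0395  0.16  ] shift [-0.2053  0.0893  0.2246] rot [-0.33 -0.12  0.03]
to [ 0.5634 -0.0395  0.048 ] shift [-0.2056  0.0899  0.3366] rot [-0.33 -0.12  0.03]
```

View pics/a2.png

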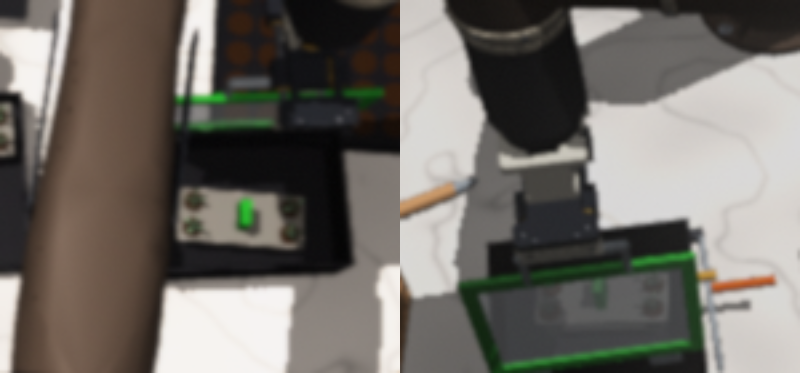

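The lid stands upright (top view edge at about (280,98)). The carrier is in clear view, with its corners at (180,187), (304,200), (300,247) and (177,238). Now to the peg.

Call:
jog_arm(
  plan=[
    [[0.37,-0.205,0.088,0,-0.3,0,0],[0.37,-0.205,0.088,0,-0.3,0,0],[0.37,-0.205,0.088,0,-0.3,0,0],[0.37,-0.205,0.088,0,-0.3,0,0],[0.37,-0.205,0.088,0,-0.3,0,0],[0.37,-0.205,0.089,0.05,-0.3,0,0],[0.37,-0.205,0.089,0.1,-0.3,0,0],[0.37,-0.205,0.089,0.15,-0.3,0,0],[0.37,-0.205,0.089,0.2,-0.3,0,0],[0.37,-0.205,0.089,0.23,-0.3,0,0],[0.37,-0.205,0.089,0.23,-0.3,0,0],[0.37,-0.205,0.089,0.23,-0.3,0,0]],
  ],
)

```text
clock: 8.18
tool_pos: [0.5621, -0.0394, 0.1524]
orientation: [179.7, -0.0, -83.3]
force: [0.1, -0.5, 1.1]
opening: 0.0327
gripper_force: 0.0
```

```bash
python3 - <<'E'
from go import *
from cam import proj,fit
import cv2
show([(world(B,[.005,.205,.048]),ori(-83.33))])
b=ctrl.snapshot("scene")["image"][110:240,150:310,::-1]
cv2.imwrite("pics/a3.png",cv2.resize(b,(800,600)))
f=lambda u:(np.array(u)+.5)/(400/150)-.5+[230,120]
K=np.array([[.036,.085,.048],[.036,-.085,.048],[-.036,-.085,.048],[-.036,.085,.048]])
fit([("top",K,f([[180,187],[304,200],[300,247],[177,238]]))],[.565,-.238,0])
E
```

```text
t 8.18 tcp [ 0.5621 -0.0394  0.1524] rpy [ 1.7974e+02 -2.0000e-02 -8.3310e+01] F [ 0.1 -0.5  1.1] open 0.0327 q [ 15.9  13.7 -19.3  -0.  -57.2  -9.2]
to [ 0.5634 -0.0395  0.048 ] shift [ 0.0002 -0.0018  0.1044] rot [ 0.26 -0.02  0.02]
pose [ 0.564  -0.2383] yaw -1.04
[[-0.1, -0.2], [-0.1, -0.8], [0.5, 1.0], [-0.3, 0.1]]
```

View pics/a3.png

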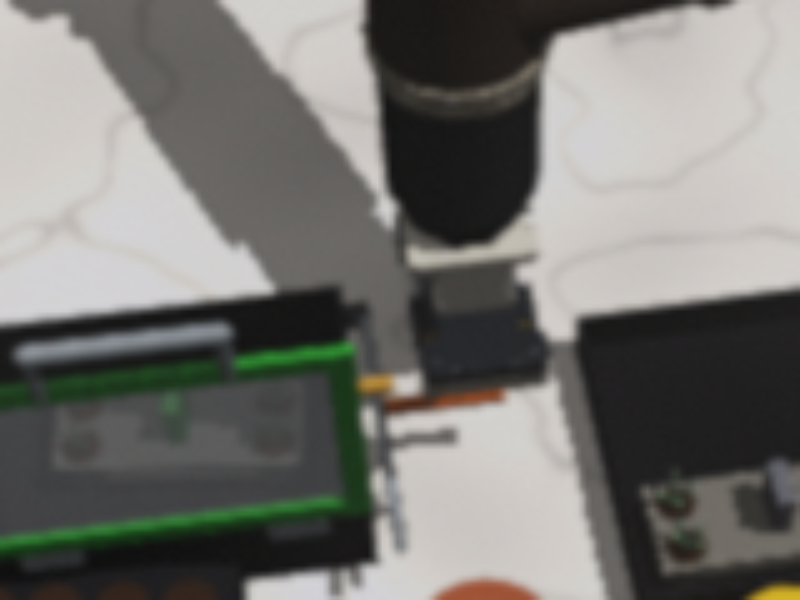

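The lid is clear, and the gripper sits beside its pin and above the orange peg (peg from (385,403) to (503,395)). I'll descend and grip.

Call:
jog_arm(
  plan=[
    [[0.4,0,-0.002,0.05,0,0,0],[0.4,0,-0.002,0.08,0,0,0],[0.4,0,-0.002,0.104,0,0,0],[0.4,0,-0.002,0.104,0,0,0],[0.25,0,-0.002,0.104,0,0,0],[0.15,0,-0.002,0.104,0,0,0],[0.05,0,-0.002,0.104,0,0,0],[0.05,0,-0.002,0.104,0,0,0]],
  ],
)

```text
clock: 9.22
tool_pos: [0.5644, -0.0386, 0.0487]
orientation: [179.9, 0.0, -83.3]
force: [4.0, 0.3, 2.3]
opening: 0.0129
gripper_force: 30.0
```

Call:
jog_arm(
  plan=[
    [[0.05,0,0,-0.009,0,0,0],[0.05,0,0.002,-0.018,0,0,0],[0.05,0,0.004,-0.027,0,0,0],[0.05,0,0.007,-0.035,0,0,0],[0.05,0,0.011,-0.043,0,0,0],[0.05,0,0.016,-0.051,0,0,0],[0.05,0,0.021,-0.058,0,0,0],[0.05,0,0.027,-0.065,0,0,0],[0.05,0,0.033,-0.0695,0,0,0],[0.05,0,0.033,-0.0695,0,0,0],[0.05,0,0.033,-0.0695,0,0,0]],
  ],
)

```text
clock: 10.6
tool_pos: [0.5297, -0.0427, 0.1172]
orientation: [179.6, 0.0, -83.3]
force: [-2.8, 3.5, -3.9]
opening: 0.013
gripper_force: 30.0
```

Call:
jog_arm(
  plan=[
    [[0.2,0,0,0,0,0,0],[0.37,0,0,0,0,0,0],[0.37,0,0,0,0,0,0],[0.37,0,0,-0.04,0,0,0],[0.37,0,0,-0.1,0,0,0],[0.37,0,0,-0.16,0,0,0],[0.37,0,0,-0.22,0,0,0],[0.37,0,0,-0.27,0,0,0],[0.37,0,0,-0.27,0,0,0]],
  ],
)

```text
clock: 11.72
tool_pos: [0.5334, -0.0428, 0.3921]
orientation: [-179.8, -0.0, -83.3]
force: [-0.5, 0.1, -1.5]
opening: 0.0327
gripper_force: 0.0
```

```bash
python3 - <<'E'
from go import *
import cv2
show([([.6734,-.2334,.387],ori(-83.33)),([.6734,-.2334,.3138],ori(-83.33))])
b=ctrl.snapshot("scene")["image"][110:240,120:280,::-1]
cv2.imwrite("pics/a4.png",cv2.resize(b,(800,600)))
E
```

```text
t 11.72 tcp [ 0.5334 -0.0428  0.3921] rpy [-1.7981e+02 -1.0000e-02 -8.3310e+01] F [-0.5  0.1 -1.5] open 0.0327 q [ 16.5   3.4  -0.2   0.  -86.2  -9.8]
to [ 0.6734 -0.2334  0.387 ] shift [ 0.2056 -0.1168  0.0056] rot [-0.19 -0.01  0.02]
to [ 0.6734 -0.2334  0.3138] shift [ 0.2056 -0.1166  0.0788] rot [-0.19 -0.01  0.02]
```

View pics/a4.png

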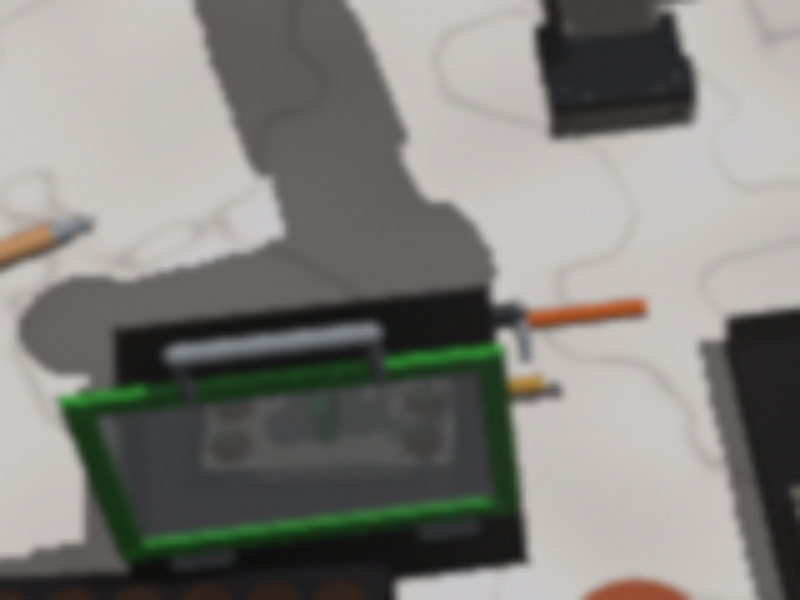

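The stay is up: the peg tip is at (645,308) and the fork at (525,345), in front of the pin at (540,385). I'll work out the stay angle from the peg tip and move back above the handle.

Call:
jog_arm(
  plan=[
    [[0.37,0.206,-0.117,0.005,-0.2,0,0],[0.37,0.206,-0.117,0.005,-0.2,0,0],[0.37,0.206,-0.117,0.005,-0.2,0,0],[0.37,0.206,-0.117,0.005,-0.2,0,0],[0.37,0.206,-0.117,0.005,-0.2,0,0],[0.37,0.206,-0.117,0.005,-0.2,0,0],[0.37,0.206,-0.117,0.04,-0.2,0,0],[0.37,0.206,-0.117,0.078,-0.2,0,0],[0.37,0.206,-0.117,0.078,-0.2,0,0],[0.37,0.206,-0.117,0.078,-0.2,0,0]],
  ],
)

```text
clock: 13.02
tool_pos: [0.6719, -0.2332, 0.311]
orientation: [179.6, -0.1, -83.2]
force: [-0.6, 0.4, -0.2]
opening: 0.0325
gripper_force: 0.0
```

```bash
python3 - <<'E'
from go import *
from cam import proj
show([([.6734,-.2334,.3138],ori(-83.33))])
print("obs peg",[120+645.5/5-.5,110+308.5/600*130-.5],"fork",[120+525/5-.5,110+340/600*130-.5])
for a in (.8,.85,.9,.95):
    print(a,proj("scene",world(B,[[-.085+.09*np.cos(a),.23,.065+.09*np.sin(a)],[-.085+.196*np.cos(a),.144,.065+.196*np.sin(a)]])).round(1).tolist())
E
```

```text
t 13.03 tcp [ 0.6719 -0.2332  0.311 ] rpy [ 1.7963e+02 -8.0000e-02 -8.3240e+01] F [-0.6  0.4 -0.2] open 0.0325 q [ -3.4  22.3  14.    0.1 -82.1  10.2]
to [ 0.6734 -0.2334  0.3138] shift [ 0.0004 -0.0014 -0.0028] rot [ 0.37 -0.08  0.09]
obs peg [248.6, 176.34166666666667] fork [224.5, 183.16666666666669]
0.8 [[249.0, 179.0], [225.2, 188.7]]
0.85 [[248.9, 177.7], [224.8, 185.6]]
0.9 [[248.7, 176.4], [224.4, 182.5]]
0.95 [[248.5, 175.0], [224.0, 179.4]]
```

Call:
jog_arm(
  plan=[
    [[0.2,0,-0.001,-0.002,0,0,0],[0.1,0,-0.001,-0.002,0,0,0],[0.05,0,-0.001,-0.002,0,0,0],[0.05,0,-0.001,-0.002,0,0,0]],
  ],
)

```text
clock: 13.52
tool_pos: [0.6729, -0.2335, 0.3117]
orientation: [179.6, -0.0, -83.3]
force: [-1.3, 1.6, 5.9]
opening: 0.0124
gripper_force: 30.0
```

Call:
jog_arm(
  plan=[
    [[0.05,0,0.006,0,0,0,0],[0.05,0,0.0115,0.0005,0,0,0],[0.05,0,0.017,0.001,0,0,0],[0.05,0,0.023,0.0015,0,0,0],[0.05,0,0.029,0.002,0,0,0],[0.05,0,0.0345,0.003,0,0,0],[0.05,0,0.04,0.004,0,0,0],[0.05,0,0.0457,0.0055,0,0,0],[0.05,0,0.051,0.007,0,0,0],[0.05,0,0.057,0.008,0,0,0],[0.05,0,0.062,0.01,0,0,0],[0.05,0,0.068,0.0115,0,0,0],[0.05,0,0.068,0.0115,0,0,0]],
  ],
)

```text
clock: 15.15
tool_pos: [0.604, -0.2413, 0.2991]
orientation: [179.4, 0.0, -83.3]
force: [-0.8, 1.4, -2.8]
opening: 0.0132
gripper_force: 30.0
```

Call:
jog_arm(
  plan=[
    [[0.05,0,0.004,0.0015,0,0,0],[0.05,0,0.008,0.003,0,0,0],[0.05,0,0.011,0.004,0,0,0],[0.05,0,0.014,0.005,0,0,0],[0.05,0,0.017,0.0065,0,0,0],[0.05,0,0.017,0.0065,0,0,0]],
  ],
)

```text
clock: 15.9
tool_pos: [0.5878, -0.2432, 0.2934]
orientation: [179.5, 0.0, -83.3]
force: [1.2, 5.4, -0.5]
opening: 0.0129
gripper_force: 30.0
```

Call:
jog_arm(
  plan=[
    [[0.05,0,0.002,0.001,0,0,0],[0.05,0,0.004,0.002,0,0,0],[0.05,0,0.004,0.002,0,0,0]],
  ],
)

```text
clock: 16.27
tool_pos: [0.5871, -0.2433, 0.293]
orientation: [179.9, -0.1, -83.2]
force: [9.0, 7.3, 2.2]
opening: 0.013
gripper_force: 30.0
```

Call:
jog_arm(
  plan=[
    [[0.2,0,0.002,0.001,0,0,0],[0.37,0,0,0,0,0,0],[0.37,0,0,0,0,0,0],[0.37,0,0,-0.04,0,0,0],[0.37,0,0,-0.1,0,0,0],[0.37,0,0,-0.14,0,0,0],[0.37,0,0,-0.14,0,0,0]],
  ],
)

```text
clock: 17.15
tool_pos: [0.5854, -0.2449, 0.4352]
orientation: [179.8, -0.2, -83.4]
force: [-0.5, 0.2, -0.8]
opening: 0.0326
gripper_force: 0.0
```

```bash
python3 - <<'E'
from go import *
from cam import proj
import cv2
# tilted carrier grasp: yaw -180, tool leaning back toward robot
C=np.array([.564,-.238])
R=ori(-181,-28); print("tool z",R.apply([0,0,1]).round(3),"y",R.apply([0,1,0]).round(3))
z=R.apply([0,0,1]); g=np.array([*C,.006+.072]); tcp=g+.0188*z
show([([.43,-.22,.40],R),(tcp-.12*z,R),(tcp,R)])
b=ctrl.snapshot("scene")["image"][110:240,120:280,::-1]
cv2.imwrite("pics/a5.png",cv2.resize(b,(800,600)))
for a in (1.08,1.117,1.16,1.2):
    print(a,proj("scene",world(B,[[.095-.23*np.cos(a)+.012*np.sin(a),s,.095+.23*np.sin(a)+.012*np.cos(a)] for s in(-.055,.055)])).round(1).tolist())
E
```

```text
tool z [-0.469  0.008 -0.883] y [0.017 1.    0.   ]
t 17.15 tcp [ 0.5854 -0.2449  0.4352] rpy [ 1.7976e+02 -1.6000e-01 -8.3360e+01] F [-0.5  0.2 -0.8] open 0.0326 q [ -5.   13.8  17.4   0.2 -93.8  11.6]
to [ 0.43 -0.22  0.4 ] shift [-0.0428  0.1514  0.0357] rot [-23.76  20.5   95.47]
to [ 0.6115 -0.2388  0.1674] shift [-0.0038 -0.0277  0.2678] rot [-23.76  20.5   95.47]
to [ 0.5552 -0.2378  0.0614] shift [-0.0116  0.0277  0.3739] rot [-23.76  20.5   95.47]
1.08 [[154.5, 164.5], [191.7, 159.8]]
1.117 [[154.5, 165.9], [191.8, 161.3]]
1.16 [[154.4, 167.7], [192.0, 163.1]]
1.2 [[154.4, 169.6], [192.1, 164.8]]
```

View pics/a5.png

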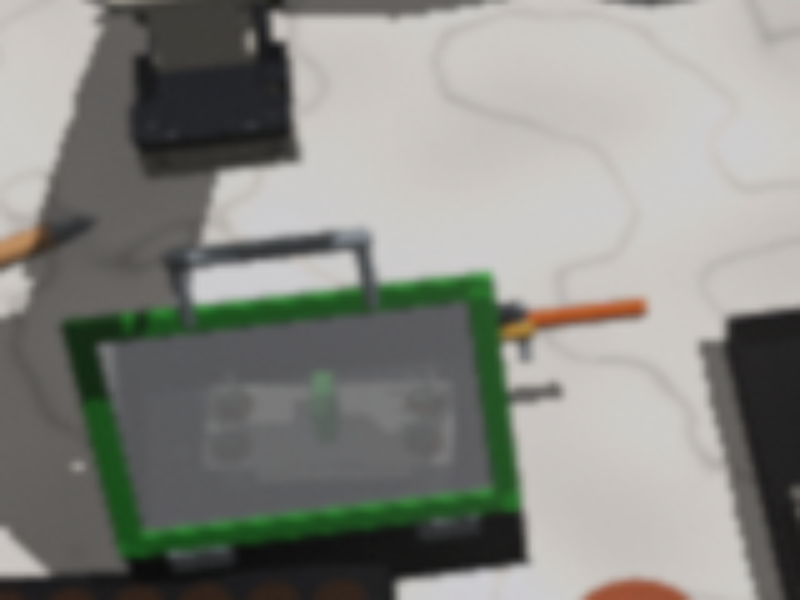

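The lid bar ends read (153.9,166.2) and (193.2,161.4) px, which matches 1.117 rad, so the lid is propped in the fork. Next is a tilted approach to the carrier.

```bash
python3 - <<'E'
from go import *
C=np.array([.564,-.238])
R=ori(-180.8,28); z=R.apply([0,0,1]); print(z.round(3))
g=np.array([*C,.006+.072]); tcp=g+.0188*z
show([([.43,-.235,.42],R),(tcp-.14*z,R),(tcp,R)])
E
```

```text
[ 0.469 -0.007 -0.883]
t 17.2 tcp [ 0.585  -0.2444  0.4327] rpy [ 1.7958e+02 -6.0000e-02 -8.3350e+01] F [-0.6  0.1 -1.4] open 0.0327 q [ -5.   13.8  17.2   0.1 -93.8  11.6]
to [ 0.43  -0.235  0.42 ] shift [-0.0273  0.1528  0.0138] rot [ 24.02 -21.25  95.26]
to [ 0.5071 -0.2372  0.185 ] shift [-0.0164  0.0747  0.2482] rot [ 24.02 -21.25  95.26]
to [ 0.5728 -0.2381  0.0614] shift [-0.008   0.0087  0.3713] rot [ 24.02 -21.25  95.26]
```

Call:
jog_arm(
  plan=[
    [[0.37,-0.027,0.153,0.014,0,0,0],[0.37,-0.027,0.153,0.014,0,0,0],[0.37,-0.027,0.153,0.014,24,-21.2,95.3],[0.37,-0.027,0.153,0.014,24,-21.2,95.3],[0.37,-0.027,0.153,0.014,24,-21.2,95.3],[0.37,-0.027,0.153,0.014,24,-21.2,95.3],[0.37,-0.027,0.153,0.014,24,-21.2,95.3],[0.37,-0.027,0.153,0.014,24,-21.2,95.3],[0.37,-0.027,0.153,0.014,24,-21.2,95.3],[0.37,-0.027,0.153,0.014,24,-21.2,95.3],[0.37,-0.027,0.153,0.014,24,-21.2,95.3],[0.37,-0.027,0.153,0.014,24,-21.2,95.3],[0.37,-0.027,0.153,0.014,24,-21.2,95.3],[0.37,-0.027,0.153,0.014,24,-21.2,95.3]],
  ],
)

```text
clock: 18.95
tool_pos: [0.4298, -0.2347, 0.418]
orientation: [180.0, 27.8, 179.3]
force: [-0.2, -0.4, -0.3]
opening: 0.0325
gripper_force: 0.0
```

```bash
cat > t.py <<'E'
from go import *
C=np.array([.564,-.238])
R=ori(-180.8,28); z=R.apply([0,0,1])
g=np.array([*C,.006+.072]); tcp=g+.0188*z
show([(tcp-.14*z,R),(tcp-.06*z,R),(tcp,R)])
E
python3 t.py
```

```text
t 18.95 tcp [ 0.4298 -0.2347  0.418 ] rpy [179.98  27.77 179.28] F [-0.2 -0.4 -0.3] open 0.0325 q [ -8.8 -17.1 -18.   -4.3 -61.7 -80.8]
to [ 0.5071 -0.2372  0.185 ] shift [ 0.0401 -0.0016  0.2422] rot [ 0.06 -0.23  0.07]
to [ 0.5447 -0.2377  0.1144] shift [ 0.0398 -0.0016  0.3222] rot [ 0.06 -0.23  0.07]
to [ 0.5728 -0.2381  0.0614] shift [ 0.0396 -0.0017  0.3822] rot [ 0.06 -0.23  0.07]
```

Call:
jog_arm(
  plan=[
    [[0.37,0.04,-0.002,0.06,0,-0.2,0],[0.37,0.04,-0.002,0.12,0,-0.2,0],[0.37,0.04,-0.002,0.18,0,-0.2,0],[0.37,0.04,-0.002,0.242,0,-0.2,0],[0.37,0.04,-0.002,0.242,0,-0.2,0],[0.37,0.04,-0.002,0.242,0,-0.2,0]],
  ],
)

```text
clock: 19.7
tool_pos: [0.5079, -0.238, 0.1859]
orientation: [180.0, 28.0, 179.2]
force: [0.9, 0.1, 1.1]
opening: 0.0323
gripper_force: 0.0
```

```bash
python3 t.py; python3 - <<'E'
from plant import ctrl
import numpy as np,cv2
from cam import *
im=ctrl.snapshot("top")["image"][150:240,280:380]
h=cv2.cvtColor(im,cv2.COLOR_RGB2HSV); m=((h[...,0]>40)&(h[...,0]<85)&(h[...,1]>120)&(h[...,2]>60)).astype(np.uint8)
n,l,s,c=cv2.connectedComponentsWithStats(m)
for i in range(1,n):
    if s[i,4]>3: print(s[i]+[280,150,0,0,0],c[i]+[280,150])
# expected handle plate top
print(proj("top",world((.564,-.238,-.014),[[x,y,.094] for x in(-.018,.018) for y in(-.007,.007)])).round(1).tolist())
E
```

```text
t 19.7 tcp [ 0.5079 -0.238   0.1859] rpy [179.99  27.98 179.23] F [0.9 0.1 1.1] open 0.0323 q [ -7.5  -1.1 -35.5  -6.8 -28.  -78.1]
to [ 0.5071 -0.2372  0.185 ] shift [0.0012 0.0008 0.0004] rot [ 0.03 -0.02  0.03]
to [ 0.5447 -0.2377  0.1144] shift [0.0011 0.0007 0.0804] rot [ 0.03 -0.02  0.03]
to [ 0.5728 -0.2381  0.0614] shift [0.0011 0.0007 0.1404] rot [ 0.03 -0.02  0.03]
[302 164  73  16 240] [347.24166667 169.69166667]
[288 168  27  14 149] [298.83892617 177.08053691]
[297 168   4   1   4] [298.5 168. ]
[319 195   6  10  51] [321.68627451 199.94117647]
[[323.5, 204.3], [319.6, 204.0], [324.1, 194.3], [320.1, 194.0]]
```

The visible handle plate (x 319–325, y 195–205 px) matches the predicted one. I'll go in and grip.

Call:
jog_arm(
  plan=[
    [[0.37,0.001,0.001,0.04,0,0,0],[0.37,0.001,0.001,0.08,0,0,0],[0.37,0.001,0.001,0.11,0,0,0],[0.37,0.001,0.001,0.14,0,0,0],[0.37,0.001,0.001,0.14,0,0,0],[0.37,0.001,0.001,0.14,0,0,0]],
  ],
)

```text
clock: 20.5
tool_pos: [0.5732, -0.2377, 0.0642]
orientation: [180.0, 28.2, 179.2]
force: [0.2, 0.5, -0.7]
opening: 0.0322
gripper_force: 0.0
```

Call:
jog_arm(
  plan=[
    [[0.25,0,0,0,0,0,0],[0.18,0,0,0,0,0,0],[0.1,0,0,0,0,0,0],[0.05,0,0,0,0,0,0],[0.05,0,0,0,0,0,0]],
  ],
)

```text
clock: 21.12
tool_pos: [0.5733, -0.2378, 0.0635]
orientation: [-180.0, 28.2, 179.2]
force: [-4.3, -0.8, 8.4]
opening: 0.0136
gripper_force: 30.0
```

```bash
cat > l.py <<'E'
from go import *
o=ctrl.get_obs(); p=o["tool_pos"]; R=Ro.from_euler("xyz",o["orientation"],degrees=True)
show([(p+[0,0,.01],R),(p+[0,0,.03],R),(p+[-.02,0,.1],R),(p+[-.03,0,.14],R),(p+[-.11,0,.14],R)])
E
python3 l.py
```

```text
t 21.12 tcp [ 0.5733 -0.2378  0.0635] rpy [-180.     28.2   179.22] F [-4.3 -0.8  8.4] open 0.0136 q [ -6.9  15.  -34.9 -13.5 -12.4 -71.5]
to [ 0.5733 -0.2378  0.0735] shift [-0.0047 -0.     -0.0088] rot [0. 0. 0.]
to [ 0.5733 -0.2378  0.0935] shift [-0.0142 -0.     -0.0264] rot [0. 0. 0.]
to [ 0.5533 -0.2378  0.1635] shift [-0.0296 -0.0003 -0.0976] rot [0. 0. 0.]
to [ 0.5433 -0.2378  0.2035] shift [-0.0397 -0.0004 -0.1376] rot [0. 0. 0.]
to [ 0.4633 -0.2378  0.2035] shift [ 0.0308 -0.0015 -0.1754] rot [0. 0. 0.]
```

Call:
jog_arm(
  plan=[
    [[0.05,-0.005,0,-0.009,0,0,0],[0.05,-0.009,0,-0.018,0,0,0],[0.05,-0.014,0,-0.026,0,0,0],[0.05,-0.02,0,-0.05,0,0,0],[0.05,-0.025,0,-0.075,0,0,0],[0.05,-0.03,0,-0.098,0,0,0],[0.05,-0.035,0,-0.118,0,0,0],[0.05,-0.04,0,-0.138,0,0,0],[0.05,-0.04,0,-0.138,0,0,0]],
  ],
)

```text
clock: 22.25
tool_pos: [0.5436, -0.2372, 0.2048]
orientation: [-180.0, 28.3, 179.2]
force: [0.1, 0.0, -3.0]
opening: 0.014
gripper_force: 30.0
```

```bash
cat > m.py <<'E'
from go import *
R=ori(-180.8,28); R2=ori(-172.7,28); off=.0188*R2.apply([0,0,1])
tt=world(T,[-.058,0,0])[0]; h=.0635-.006  # tcp height above carrier bottom
dest=tt+[off[0],off[1],h]
print(dest)
show([([.445,-.235,.225],R),([.445,-.05,.24],R2),([.445,.13,.24],R2),(dest+[0,0,.12],R2),(dest+[0,0,.005],R2)])
E
python3 m.py
```

```text
[0.53312593 0.16284169 0.0575    ]
t 22.25 tcp [ 0.5436 -0.2372  0.2048] rpy [-180.     28.26  179.21] F [ 0.1  0.  -3. ] open 0.014 q [ -6.7   0.7 -31.5  -5.6 -29.8 -80. ]
to [ 0.445 -0.235  0.225] shift [ 0.0773  0.0009 -0.0645] rot [0.01 0.26 0.01]
to [ 0.445 -0.05   0.24 ] shift [ 0.0724  0.1858 -0.0789] rot [-3.81  0.26 -7.13]
to [0.445 0.13  0.24 ] shift [ 0.0746  0.3658 -0.0801] rot [-3.81  0.26 -7.13]
to [0.5331 0.1628 0.1775] shift [0.0269 0.3999 0.0165] rot [-3.81  0.26 -7.13]
to [0.5331 0.1628 0.0625] shift [0.0814 0.3999 0.1178] rot [-3.81  0.26 -7.13]
```

Call:
jog_arm(
  plan=[
    [[0.05,0.02,0,-0.025,0,0,0],[0.05,0.05,0,-0.045,0,0,0],[0.05,0.077,0.001,-0.065,0,0,0],[0.05,0.077,0.03,-0.072,0,0,0],[0.05,0.074,0.065,-0.079,0,0,0],[0.05,0.074,0.1,-0.079,-1,0,-2],[0.05,0.073,0.14,-0.079,-2,0,-4],[0.05,0.072,0.186,-0.079,-3.8,0,-7.1],[0.05,0.073,0.23,-0.08,-3.8,0,-7.1],[0.05,0.074,0.275,-0.08,-3.8,0,-7.1],[0.05,0.074,0.32,-0.08,-3.8,0,-7.1],[0.05,0.074,0.366,-0.08,-3.8,0,-7.1],[0.05,0.058,0.38,-0.05,-3.8,0,-7.1],[0.05,0.042,0.39,-0.02,-3.8,0,-7.1],[0.05,0.027,0.4,0.016,-3.8,0,-7.1],[0.05,0.027,0.4,0.016,-3.8,0,-7.1],[0.05,0.027,0.4,0.016,-3.8,0,-7.1],[0.05,0.027,0.4,0.016,-3.8,0,-7.1]],
  ],
)

```text
clock: 24.5
tool_pos: [0.5319, 0.1634, 0.1767]
orientation: [179.9, 28.1, -172.8]
force: [-0.3, 0.6, -2.8]
opening: 0.0138
gripper_force: 30.0
```

```bash
sed -i 's/^show.*/R2=ori(-172.7,28.2); show([(dest+[0,0,.05],R2),(dest+[0,0,.015],R2),(dest,R2)])/' m.py; python3 m.py; python3 - <<'E'
from plant import ctrl
import cv2,numpy as np
a=ctrl.snapshot("top")["image"][130:250,160:290,::-1]; b=ctrl.snapshot("scene")["image"][110:250,200:360,::-1]
cv2.imwrite("pics/a6.png",np.hstack([cv2.resize(a,(390,360)),cv2.resize(b,(410,360))]))
E
```

```text
[0.53312593 0.16284169 0.0575    ]
t 24.5 tcp [0.5319 0.1634 0.1767] rpy [ 179.88   28.12 -172.76] F [-0.3  0.6 -2.8] open 0.0138 q [  38.8   -2.8  -57.5   53.8  -17.7 -170.9]
to [0.5331 0.1628 0.1075] shift [ 0.0317 -0.0008  0.0616] rot [ 0.09 -0.08 -0.06]
to [0.5331 0.1628 0.0725] shift [ 0.0481 -0.0009  0.0925] rot [ 0.09 -0.08 -0.06]
to [0.5331 0.1628 0.0575] shift [ 0.0552 -0.0009  0.1057] rot [ 0.09 -0.08 -0.06]
```

Joints 3 and 6 are close to their limits here because of the leaning tool. I'll back up and turn the carrier half a turn about the vertical, so the tool leans the other way over the tray.

```bash
cat > y.py <<'E'
from go import *
import sys
x,y,z=map(float,sys.argv[1:4])
show([([x,y,z],ori(float(a),28.2)) for a in sys.argv[4:]])
E
python3 y.py .48 .13 .25 -172.7 -142.7 -112.7
```

```text
t 24.6 tcp [0.532  0.1637 0.1771] rpy [ 179.87   28.16 -172.74] F [-0.5  0.3 -3.1] open 0.0137 q [  38.8   -2.8  -57.5   53.8  -17.7 -170.9]
to [0.48 0.13 0.25] shift [ 0.0149 -0.0266 -0.0907] rot [ 0.11 -0.04 -0.04]
to [0.48 0.13 0.25] shift [ 0.0149 -0.0266 -0.0907] rot [-1.406e+01 -1.000e-02 -2.648e+01]
to [0.48 0.13 0.25] shift [ 0.0149 -0.0266 -0.0907] rot [-2.823e+01  3.000e-02 -5.292e+01]
```

Call:
jog_arm(
  plan=[
    [[0.05,0.005,-0.009,-0.03,0,0,0],[0.05,0.01,-0.018,-0.06,-2,0,-4],[0.05,0.015,-0.027,-0.09,-5,0,-9.4],[0.05,0.015,-0.027,-0.09,-8,0,-15],[0.05,0.015,-0.027,-0.09,-11,0,-20.6],[0.05,0.015,-0.027,-0.09,-14.1,0,-26.5],[0.05,0.015,-0.027,-0.09,-14.1,0,-26.5],[0.05,0.015,-0.027,-0.09,-14.1,0,-26.5]],
  ],
)

```text
clock: 25.6
tool_pos: [0.4803, 0.129, 0.2486]
orientation: [179.9, 28.1, -142.9]
force: [-0.5, 0.7, -3.2]
opening: 0.0142
gripper_force: 30.0
```

```bash
python3 y.py .48 .13 .25 -142.7 -82.7
```

```text
t 25.6 tcp [0.4803 0.129  0.2486] rpy [ 179.93   28.09 -142.95] F [-0.5  0.7 -3.2] open 0.0142 q [ 38.  -13.2 -39.4   0.7 -35.7 -91.4]
to [0.48 0.13 0.25] shift [-0.001   0.001  -0.0011] rot [-0.05 -0.11 -0.22]
to [0.48 0.13 0.25] shift [-0.001   0.001  -0.0011] rot [-28.35  -0.06 -53.12]
```

Call:
jog_arm(
  plan=[
    [[0.05,0,0,0,-4.3,0,-8],[0.05,0,0,0,-8.6,0,-16],[0.05,0,0,0,-12.9,0,-24],[0.05,0,0,0,-17.2,0,-32],[0.05,0,0,0,-21.5,0,-40],[0.05,0,0,0,-25,0,-47],[0.05,0,0,0,-28.3,0,-53],[0.05,0,0,0,-28.3,0,-53]],
  ],
)

```text
clock: 26.6
tool_pos: [0.4808, 0.1288, 0.2471]
orientation: [179.7, 28.0, -82.9]
force: [-1.0, -0.3, -3.7]
opening: 0.014
gripper_force: 30.0
```

```bash
python3 y.py .48 .13 .25 -22.7 7.3
```

```text
t 26.6 tcp [0.4808 0.1288 0.2471] rpy [179.75  27.95 -82.9 ] F [-1.  -0.3 -3.7] open 0.014 q [ 14.    5.5 -10.4 -29.1 -73.1   1.6]
to [0.48 0.13 0.25] shift [-0.0025  0.0006 -0.0019] rot [-28.1   -0.11 -53.1 ]
to [0.48 0.13 0.25] shift [-0.0025  0.0006 -0.0019] rot [-4.224e+01 -2.000e-02 -7.956e+01]
```

Call:
jog_arm(
  plan=[
    [[0.05,0,0,0,-4.3,0,-8],[0.05,0,0,0,-8.6,0,-16],[0.05,0,0,0,-12.9,0,-24],[0.05,0,0,0,-17.2,0,-32],[0.05,0,0,0,-21.5,0,-40],[0.05,0,0,0,-25.5,0,-48],[0.05,0,0,0,-29.7,0,-56],[0.05,0,0,0,-34,0,-64],[0.05,0,0,0,-38.2,0,-72],[0.05,0,0,0,-42.3,0,-79.6],[0.05,0,0,0,-42.3,0,-79.6],[0.05,0,0,0,-42.3,0,-79.6]],
  ],
)

```text
clock: 28.1
tool_pos: [0.4803, 0.1295, 0.2486]
orientation: [-180.0, 27.9, 7.3]
force: [-0.1, -0.3, -3.5]
opening: 0.0136
gripper_force: 30.0
```

```bash
cat > m.py <<'E'
from go import *
R2=ori(7.3,28.2); off=.0188*R2.apply([0,0,1])
tt=world(T,[-.058,0,0])[0]; h=.0635-.006+.005
dest=tt+[off[0],off[1],h]
print(dest)
show([(dest+[0,0,.1],R2),(dest+[0,0,.05],R2),(dest+[0,0,.01],R2),(dest,R2)])
E
python3 m.py; python3 - <<'E'
from plant import ctrl
import cv2,numpy as np
a=ctrl.snapshot("top")["image"][130:250,160:290,::-1]; b=ctrl.snapshot("scene")["image"][110:250,200:360,::-1]
cv2.imwrite("pics/a6.png",np.hstack([cv2.resize(a,(390,360)),cv2.resize(b,(410,360))]))
E
```

```text
[0.51555946 0.16059138 0.0625    ]
t 28.1 tcp [0.4803 0.1295 0.2486] rpy [-179.95   27.92    7.33] F [-0.1 -0.3 -3.5] open 0.0136 q [ 29.3  21.1   2.9 -10.2 -97.8  69. ]
to [0.5156 0.1606 0.1625] shift [ 0.0747 -0.0263  0.0578] rot [-0.03 -0.28  0.03]
to [0.5156 0.1606 0.1125] shift [ 0.0981 -0.0263  0.102 ] rot [-0.03 -0.28  0.03]
to [0.5156 0.1606 0.0725] shift [ 0.1168 -0.0263  0.1374] rot [-0.03 -0.28  0.03]
to [0.5156 0.1606 0.0625] shift [ 0.1215 -0.0263  0.1462] rot [-0.03 -0.28  0.03]
```

Call:
jog_arm(
  plan=[
    [[0.05,0.037,-0.013,0.029,0,-0.3,0],[0.05,0.075,-0.026,0.058,0,-0.3,0],[0.05,0.075,-0.026,0.058,0,-0.3,0],[0.05,0.087,-0.026,0.08,0,-0.3,0],[0.05,0.098,-0.026,0.102,0,-0.3,0],[0.05,0.108,-0.026,0.12,0,-0.3,0],[0.05,0.117,-0.026,0.137,0,-0.3,0],[0.05,0.117,-0.026,0.137,0,-0.3,0],[0.05,0.117,-0.026,0.137,0,-0.3,0]],
  ],
)

```text
clock: 29.32
tool_pos: [0.5163, 0.1605, 0.0732]
orientation: [-179.9, 28.3, 7.6]
force: [0.4, 1.0, -2.1]
opening: 0.0134
gripper_force: 30.0
```

```bash
python3 m.py; python3 - <<'E'
from plant import ctrl
import cv2,numpy as np
a=ctrl.snapshot("top")["image"][130:250,160:290,::-1]; b=ctrl.snapshot("scene")["image"][110:250,200:360,::-1]
cv2.imwrite("pics/a6.png",np.hstack([cv2.resize(a,(390,360)),cv2.resize(b,(410,360))]))
E
```

```text
[0.51555946 0.16059138 0.0625    ]
t 29.32 tcp [0.5163 0.1605 0.0732] rpy [-179.87   28.25    7.57] F [ 0.4  1.  -2.1] open 0.0134 q [ 30.   33.5  -1.3 -10.7 -81.6  71.6]
to [0.5156 0.1606 0.1625] shift [-0.0429 -0.0004 -0.0783] rot [-0.    0.05  0.24]
to [0.5156 0.1606 0.1125] shift [-0.0192 -0.0003 -0.0343] rot [-0.    0.05  0.24]
to [0.5156 0.1606 0.0725] shift [-0.0003 -0.0002  0.0009] rot [-0.    0.05  0.24]
to [0.5156 0.1606 0.0625] shift [ 0.0045 -0.0002  0.0097] rot [-0.    0.05  0.24]
```

Call:
jog_arm(
  plan=[
    [[0.05,0.001,0,0.002,0,0,0],[0.05,0.002,0,0.004,0,0,0],[0.05,0.003,0,0.006,0,0,0],[0.05,0.0037,0,0.007,0,0,0],[0.05,0.0042,0,0.008,0,0,0],[0.05,0.0042,0,0.008,0,0,0]],
  ],
)

```text
clock: 30.18
tool_pos: [0.5156, 0.1604, 0.0634]
orientation: [-179.9, 28.3, 7.6]
force: [-0.3, 0.1, -2.7]
opening: 0.0138
gripper_force: 30.0
```

Call:
jog_arm(
  plan=[
    [[0.05,0.0003,0,0.0005,0,0,0],[0.05,0.0005,0,0.001,0,0,0],[0.05,0.0007,0,0.0014,0,0,0],[0.05,0.0007,0,0.0014,0,0,0]],
  ],
)

```text
clock: 30.68
tool_pos: [0.5156, 0.1606, 0.0625]
orientation: [-179.9, 28.3, 7.6]
force: [-1.4, 1.7, 3.8]
opening: 0.014
gripper_force: 30.0
```

Call:
jog_arm(
  plan=[
    [[0.18,0,0,0,0,0,0],[0.25,0,0,0,0,0,0],[0.37,0,0,0,0,0,0],[0.37,0,0,0,0,0,0],[0.37,0,0,-0.02,0,0,0],[0.37,0,0,-0.05,0,0,0],[0.37,0,0,-0.1,0,0,0],[0.37,0,0,-0.15,0,0,0],[0.37,-0.05,0,-0.17,0,0,0],[0.37,-0.11,0.0,-0.19,0,0,0],[0.37,-0.16,0.0,-0.19,0,0,0],[0.37,-0.16,0.0,-0.19,0,0,0]],
  ],
)

```text
clock: 32.17
tool_pos: [0.4641, 0.1531, 0.3087]
orientation: [-179.7, 28.0, 7.7]
force: [0.9, 1.0, 0.4]
opening: 0.0323
gripper_force: 0.0
```

```bash
python3 - <<'E'
from plant import ctrl
import cv2,numpy as np
a=ctrl.snapshot("top")["image"][125:255,155:360,::-1]; b=ctrl.snapshot("scene")["image"][130:250,130:360,::-1]
cv2.imwrite("pics/a7.png",np.vstack([cv2.resize(a,(400,254)),cv2.resize(b,(400,209))]).repeat(1,0) if 0 else cv2.resize(np.vstack([cv2.resize(a,(460,292)),b.repeat(2,0).repeat(2,1)]),(500,578)))
E
```

```text
(no output)
```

View pics/a7.png

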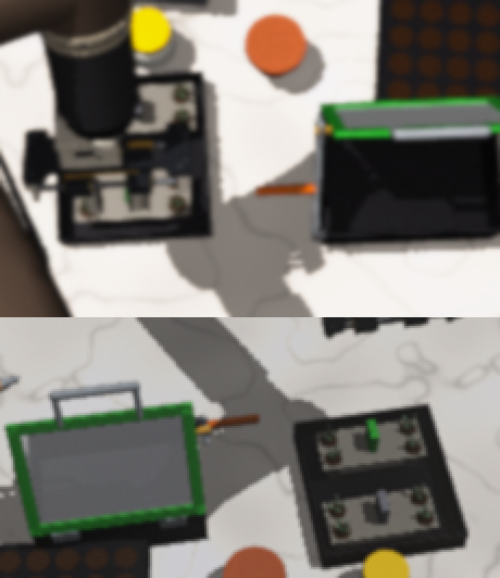

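The carrier lies flat in the tray's near half (green handle at (373,435)). The lid stays propped, with its pin in the fork at (205,425), and the gripper is clear.

```bash
python3 -c "
from plant import ctrl
print(ctrl.close_job())"
```

```text
the job is handed in; nothing more can be done
None
```

The lid is propped in the stay's fork at about 1.117 rad, the green-handled carrier sits flat in the near half of the tray, and the job was handed in at about 32 s; no verdict was shown.

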